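Jack up the power supply's marked lug and hold it

TASK

Lift the orange rubber pad up off its storage post, fit it over the pin on the saddle of the red jack, and bring the jack along the bench until the pad is centred under the yellow-marked lift lug of the power supply. Work the black pump handle through one full stroke - right down so the power supply rises, then up again so it settles - and then press the handle right down once more, and finish while still holding it down with the fingers, so that the jack alone keeps the power supply raised. Do not push or lift the power supply with the robot, and leave the other things on the bench where they are.

Things in the scene. Friction and masses are not known exactly. Their poses are not given: they have to be found in the camera images.
- pad: orange rubber ring (the saddle pad), 48 mm outside, 22 mm hole, 16 mm thick, 40 g, loose. Origin: centre of its underside, z up. At the start it lies level round the thin post of the stand.
- stand: aluminium storage post for the pad, fixed to the bench: foot 72 mm across, column 26 mm across up to a shoulder at height 50 mm (the pad rests there), above it a 12 mm post through the pad, up to height 85 mm. Origin: on its axis at the bench.
- jack: small red jack, loose, 0.82 kg. Origin: at bench level under the saddle's axis; x points to the saddle end, the handle to -x. Base plate x -85 to 40 mm, y -45 to 45 mm, 8 mm thick; round tower 36 mm across on the z axis, up to 50 mm. The handle pivots at x -30, z 45 mm about the y axis. It can be dragged over the bench by the handle's sleeve or the tower, or pushed.
- saddle_top (a point): centre of the saddle's flat top, where the pad's underside sits. Saddle: dark steel disc 44 mm across, 10 mm thick, its top 66 mm above the bench with the handle up. A pin 16 mm across stands 9 mm above this point and enters the pad's hole. The saddle rises 5.6 mm per 0.1 rad of the handle.
- handle (a joint): pump handle's angle, rad: 0 = fully up, rising 0.45 rad above level away from the saddle (slope above level = 0.45 minus this value); 0.5 = fully down on its stop, just below level. Spring and load push it back up when let go: about 3 to 5 N at the sleeve without load, 9 to 14 N with the power supply lifted.
- handle_grip (a point): point on the centre line of the handle, 100 mm from its pivot, inside its black sleeve. The sleeve is 24 mm wide, 16 mm thick and runs from 50 to 135 mm from the pivot; the bar before it is 12 mm square.
- case: grey power supply, 250 (x) x 280 (y) x 70 mm, 2.6 to 3.8 kg, hinged at its rear in a fixed cradle; front rests on two 30 mm high rubber blocks at y -115 and 115 mm, with free space between. Top 100 mm, underside 30 mm above the bench. Origin: middle of the lower edge of its front face; x points from front to rear, z up; lift point at x -30, z 60 mm; hinge axis at x 250, z 25 mm.
- lift_point (a point): centre of the yellow dot (24 mm, also on top) on the flat underside of the steel lug jutting from the middle of the case's front; 90 mm above the bench at rest. Lug 36 mm wide, 8 mm thick; it ends 20 mm in front (case -x) of this point, the case's front face is 30 mm behind it. With the pad on, the jack is 82 mm tall: it slides under the lug with 8 mm to spare.
- flux_bottle: bystander to leave alone: small clear bottle, 40 mm across, 90 mm tall; origin at the centre of its underside
- cleaner: bystander to leave alone: clear glass bottle with blue cap, 66 mm across, 190 mm tall; origin at the centre of its underside
- solder_reel: bystander to leave alone: bare metal solder reel standing on its flange, 56 mm across, 40 mm tall; origin at the centre of its underside
- tape_roll: bystander to leave alone: black tape roll lying flat, 72 mm across, 20 mm tall; origin at the centre of its underside
- screwdriver: bystander to leave alone: yellow-handled screwdriver lying down; origin at the centre of its underside
- parts_tray: bystander to leave alone: red divided parts tray, 110 x 90 x 30 mm; origin at the centre of its underside
- pen_cup: bystander to leave alone: terracotta-coloured cup, 72 mm across, 100 mm tall; origin at the centre of its underside
There are look-alikes about, which are no part of the job. Of the things that look like the jack, the larger one is meant. Of the things that look like the pad, the smaller one is meant.

How it is judged:
By the outcome, as a careful person would: the job done as asked, in the order asked, and still so for the second after the job is handed in, while the arm keeps its last pose, push and grip.
It also fails if it takes over 61 s, if anything falls off the work surface, if the arm or the gripper's body presses on something with over 40 N, if the wrist force passes 120 N, or if a joint passes its speed limit or range.

ROBOT

A 6-joint arm with a two-finger parallel gripper is mounted at the origin on the work surface. World frame = base frame: x ahead of the robot, y to its left, z up, the work surface at z = 0. Lengths are in m, angles in degrees, forces in N, time in s.
With the tool pointing down it reaches from about 0.3 to 0.75 m from the base axis. Payload 8.5 kg.
Tool frame: the origin (TCP) lies at the very end of the fingers, on their centre line; the grasp point (between the pads) lies 19 mm behind it; z points along the fingers, y is the line along which they close (so a half turn about z gives the same grasp; the last joint's range is limited). The gripper opens to 85 mm and grips with 20 to 120 N. Pads are 22 mm wide; open, the fingers measure 114 mm over their backs; the gripper's body (76 mm by 85 mm) begins 54 mm behind the grasp point. The pads swing forward as they close: fully open they stand 13 mm farther back than shut.
Start: joints at [-12.336, 21.807, 74.336, -0, 83.858, -12.336], TCP at [0.55, 0, 0.196] pointing down, gripper open.
Joint ranges: [-178.18, 178.18], [-50.72, 133.34], [12.68, 142.11], [-81.47, 261.47], [9.98, 163.14], [-165.26, 165.26]. Speed limits (degrees/s): [136.94, 136.94, 180, 180, 180, 180].

INTERFACE

Orientations are given as a 3x3 rotation matrix whose columns are the frame's x, y, z axes.
In Python, from rig import env gives the robot as it stands.
- The arm moves only by the tool move_arm, never from a script. Its argument "plan" is a list of rows, each a list of 7 numbers: the turn, a rotation vector about the tool's x, y, z in degrees, then the shift along the tool's x, y, z in cm, then the gripper command: -1 is shut, 1 is fully open, values between are in proportion. In form: [[ax, ay, az, tx, ty, tz, jaw], ...]. A call has 1 to 5 rows; each row is the pose to reach, as a shift and turn from the pose commanded when the call began, along the tool's axes at that moment; what a row does not reach only later rows make up. A row lasts 1/10 s, in which the tool goes at most 50 mm and 8.59 degrees, less where a joint would pass 70% of its speed; a pose out of reach is approached as far as the arm can. A call with a gripper value outside its range is refused whole. The fingers move at their own pace and stop on an object; "squeeze" is the grip in N (left out, the last holds). Time passes only in rows, so rows that repeat a pose let the fingers close. It gives the time, the measured TCP pose, the force, the opening and the grip force at its end, in the units of the state.
- env.observe(): the state, without advancing time (a new reading comes with each control period).
- env.get_image(name): name is "scene" or "side" or "wrist"; returns a dict with "color" (400x640x3 uint8, red, green, blue), "fov_y" (degrees; the focal length in pixels is half the picture's height over the tangent of half this angle, whatever the lens; pixels are square), "cx", "cy" (the principal point, pixels), "R" (3x3) and "t" (3): a world point X has camera coordinates R X + t. Camera axes: x right, y down, z forward; pixel columns grow to the right and rows downward; lengths in m; the calibration is good to about 2 mm. A picture is of the moment at which its call begins. There is no depth.
- env.close_job(): hands the job in; it is judged then, once.
Trained networks look in a picture, given as the dict that the camera call returned (one of the last four; its "shot" number tells which), for a name from the list of things; names that differ only in an ending like _2 or _b are one class to them, and where a whole thing is asked for, a point or a joint stands for the part that bears it (a point fixed in the world has none). Each returns a list of dicts, best first, with "conf" (0 to 1); they miss things now and then, are a little off and sometimes report something else, mostly with a low value. They report only what shows in the picture. A call takes as long as a camera call. They do not tell look-alikes from the thing itself.
- env.outline_of(target, picture): "mask" (400x640 bool, what is visible of it) and "bbox" ([centre column, centre row, width, height] in pixels, round what is visible of it).
- env.tip_of(target, picture): "pixel" ([column, row] in pixels: a listed point, or the origin of a listed thing).
The state is a dict: "time_s": time; "q": joint angles; "qvel": joint speeds; "joint_efforts": joint torques, N m; "position": TCP position; "tool_rot": TCP orientation; "ft_force": force on the tool from outside, world axes, zero at the start; "wrist_torque": the same for the moment, N m; "grip_width": finger opening in m; "gripper_force": force on a finger pad.
Only numpy, scipy, OpenCV 4.12 (cv2) and the standard library are available. Lean on these libraries where they do the work, as an engineer would, in place of code of your own. Each camera call takes 0.05 s, during which the arm holds its last target. There are 200 camera calls.

## Working session

There is one attempt and no reset: what is moved stays moved. The work goes in short steps, Python scripts to look and compute and a tool call to move; the robot and the scene stay as the last step left them, time stands still between calls to the robot, and variables do not carry over. Pictures are saved under pics/ and viewed, at most 10 in all, crops included, and the job is handed in when it is done.

Besides the shell and the picture viewer there is one more tool, called in YAML: its name, and indented under it one key for each argument. move_arm: Moves the arm, as the interface text tells. Its arguments: {"type":"object","properties":{"plan":{"type":"array"},"squeeze":{"type":"number"}},"required":["plan"]}

```bash
ls; mkdir -p pics; cat > h.py <<'E'
import numpy as np, cv2
from rig import env
def K(p):
    f=200/np.tan(np.radians(p["fov_y"])/2); return f,p["cx"],p["cy"]
def ray(p,px):
    f,cx,cy=K(p); R=np.array(p["R"]);t=np.array(p["t"])
    d=R.T@np.array([(px[0]-cx)/f,(px[1]-cy)/f,1.]); return -R.T@t,d
def onz(p,px,z):
    c,d=ray(p,px); return c+d*(z-c[2])/d[2]
def proj(p,X):
    f,cx,cy=K(p); c=np.array(p["R"])@np.array(X)+np.array(p["t"]); return np.array([cx+f*c[0]/c[2],cy+f*c[1]/c[2]])
def tri(obs):
    A=np.zeros((3,3));b=np.zeros(3)
    for p,px in obs:
        c,d=ray(p,px); d=d/np.linalg.norm(d); M=np.eye(3)-np.outer(d,d); A+=M;b+=M@c
    return np.linalg.solve(A,b)
def save(p,n): cv2.imwrite("pics/"+n,cv2.cvtColor(p["color"],cv2.COLOR_RGB2BGR))
E
python3 - <<'E'
from h import *
np.set_printoptions(precision=3,suppress=True)
H=dict(pad=.05,stand=0,jack=0,saddle_top=.066,handle_grip=.045+.0435,case=.03,lift_point=.09)
P={n:env.get_image(n) for n in("scene","side","wrist")}
for n,p in P.items():
    save(p,n+"0.png")
    for k,z in H.items():
        print(n,k,[(np.round(r["pixel"]),round(r["conf"],2),onz(p,r["pixel"],z)[:2]) for r in env.tip_of(k,p)[:3]])
E
```

```text
pics
scene pad [(array([236., 217.]), 0.78, array([ 0.483, -0.168])), (array([241., 233.]), 0.59, array([ 0.542, -0.185]))]
scene stand [(array([246., 247.]), 0.75, array([ 0.551, -0.182]))]
scene jack [(array([359., 186.]), 0.84, array([0.545, 0.211])), (array([455., 226.]), 0.83, array([0.823, 0.318]))]
scene saddle_top [(array([361., 172.]), 0.68, array([0.554, 0.206])), (array([242., 233.]), 0.55, array([ 0.558, -0.189])), (array([457., 210.]), 0.41, array([0.82 , 0.308]))]
scene handle_grip [(array([335., 149.]), 0.65, array([0.444, 0.192])), (array([437., 193.]), 0.54, array([0.759, 0.292]))]
scene case [(array([317., 251.]), 0.75, array([ 0.692, -0.053]))]
scene lift_point [(array([310., 224.]), 0.78, array([ 0.651, -0.045])), (array([242., 232.]), 0.37, array([ 0.576, -0.194])), (array([316., 252.]), 0.35, array([ 0.734, -0.085]))]
side pad [(array([393., 236.]), 0.65, array([0.371, 0.071])), (array([392., 188.]), 0.62, array([ 0.418, -0.103])), (array([358., 157.]), 0.42, array([ 0.551, -0.193]))]
side stand [(array([355., 172.]), 0.79, array([ 0.553, -0.178]))]
side jack [(
[... 318 characters left out ...]
57, array([0.712, 0.324])), (array([311., 165.]), 0.37, array([ 0.66 , -0.065]))]
side case [(array([298., 178.]), 0.67, array([ 0.699, -0.056]))]
side lift_point [(array([312., 168.]), 0.91, array([ 0.651, -0.052]))]
wrist pad [(array([321., 318.]), 0.81, array([ 0.551, -0.177])), (array([244., 289.]), 0.57, array([ 0.454, -0.135]))]
wrist stand [(array([318., 298.]), 0.7, array([ 0.546, -0.181])), (array([421., 247.]), 0.52, array([ 0.688, -0.102]))]
wrist jack []
wrist saddle_top []
wrist handle_grip [(array([423., 251.]), 0.29, array([ 0.657, -0.066]))]
wrist case [(array([435., 225.]), 0.8, array([ 0.691, -0.059]))]
wrist lift_point [(array([424., 247.]), 0.91, array([ 0.657, -0.06 ]))]
```

View pics/scene0.png

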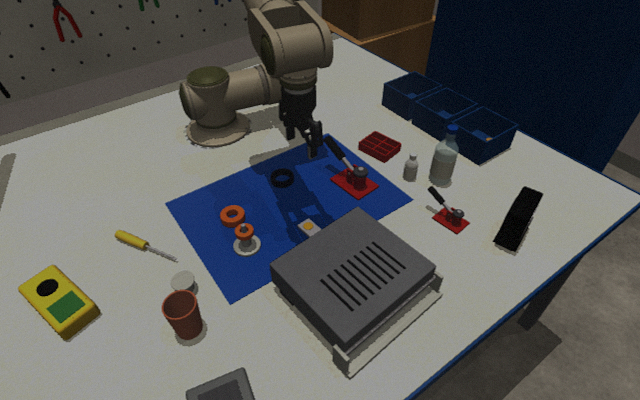

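View pics/side0.png

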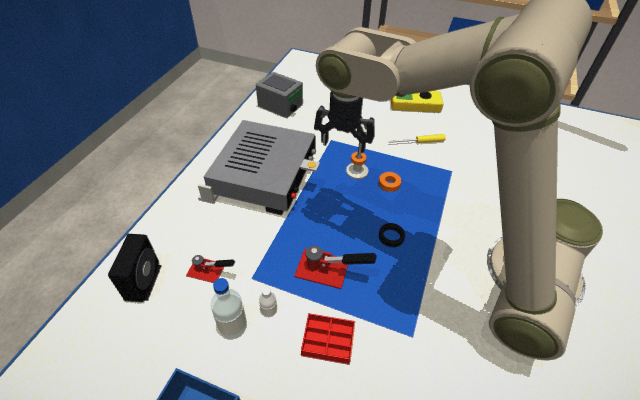

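View pics/wrist0.png

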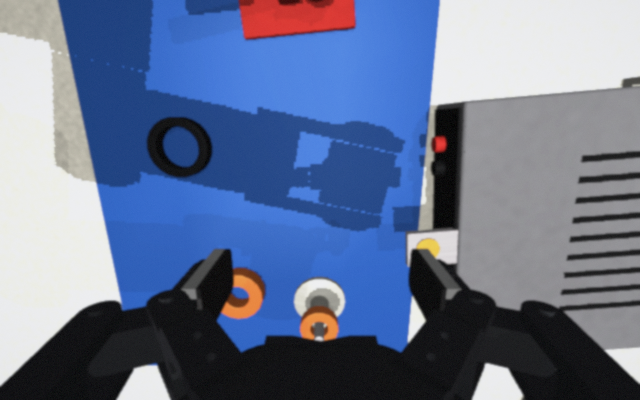

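```bash
python3 - <<'E'
from h import *
np.set_printoptions(precision=3,suppress=True)
P={n:env.get_image(n) for n in("scene","side","wrist")}
for k in "flux_bottle cleaner solder_reel tape_roll screwdriver parts_tray pen_cup".split():
    for n,p in P.items():
        print(k,n,[(np.round(r["pixel"]),round(r["conf"],2),onz(p,r["pixel"],0)[:2]) for r in env.tip_of(k,p)[:1]])
T=lambda k,px:tri([(P[n],q) for n,q in px.items()])
print("pad",T(0,dict(scene=(241,233),side=(358,157),wrist=(321,318))))
print("lift",T(0,dict(scene=(310,224),side=(312,168),wrist=(424,247))))
print("case",T(0,dict(scene=(317,251),side=(298,178),wrist=(435,225))))
print("jack",T(0,dict(scene=(359,186),side=(312,266))))
print("sad",T(0,dict(scene=(361,172),side=(316,251))))
print("grip",T(0,dict(scene=(335,149),side=(360,260))))
for n,p in P.items(): print(n,ray(p,(320,200)),proj(p,[.55,.205,0]))
s=env.observe();print(s["time_s"],s["tool_rot"],s["grip_width"],s["ft_force"])
E
```

```text
flux_bottle scene [(array([408., 174.]), 0.73, array([0.59, 0.37]))]
flux_bottle side [(array([272., 309.]), 0.86, array([0.593, 0.357]))]
flux_bottle wrist [(array([181., 145.]), 0.73, array([0.377, 0.036]))]
cleaner scene [(array([437., 180.]), 0.91, array([0.666, 0.423]))]
cleaner side [(array([231., 324.]), 0.61, array([0.667, 0.427]))]
cleaner wrist []
solder_reel scene [(array([186., 292.]), 0.64, array([ 0.588, -0.366]))]
solder_reel side [(array([363., 134.]), 0.46, array([ 0.585, -0.374]))]
solder_reel wrist []
tape_roll scene [(array([286., 176.]), 0.81, array([0.373, 0.055]))]
tape_roll side []
tape_roll wrist [(array([181., 145.]), 0.91, array([0.377, 0.036]))]
screwdriver scene [(array([146., 249.]), 0.93, array([ 0.401, -0.399]))]
screwdriver side [(array([416., 144.]), 0.78, array([ 0.399, -0.391]))]
screwdriver wrist []
parts_tray scene [(array([379., 153.]), 0.79, array([0.46 , 0.369]))]
parts_tray side [(array([327., 341.]), 0.91, array([0.441, 0.381]))]
parts_tray wrist []
pen_cup scene [(array([194., 325.]), 0.6, array([ 0.681, -0.387]))]
pen_cup side []
pen_cup wrist []
pad [ 0.549 -0.184  0.054]
lift [ 0.654 -0.052  0.096]
case [ 0.694 -0.055  0.032]
jack [0.547 0.209 0.004]
sad [0.545 0.204 0.063]
grip [0.43  0.199 0.079]
scene (array([ 1.221, -0.429,  0.839]), array([-0.58 ,  0.422, -0.697])) [358.796 188.044]
side (array([0.329, 0.768, 0.927]), array([ 0.227, -0.631, -0.742])) [311.498 265.247]
wrist (array([0.55 , 0.069, 0.374]), array([-0.002, -0.268, -0.963])) [319.946 -12.112]
2.4 [[ 0.  1. -0.]
 [ 1. -0. -0.]
 [-0. -0. -1.]] 0.08571134889655695 [-0.169  0.506  0.482]
```

The scene picture shows the pad on its stand at about (241,233) and the larger orange ring flat on the mat at (233,216), which is the decoy. The real jack is at (359,186), with its handle toward the robot, and the decoy jack is at (455,226). The lug's yellow dot is at (310,224). The side and wrist views agree. I'll move over the stand and turn the tool so the fingers close along world y.

move_arm:
  plan:
    - [0,0,40,-18.3,0,0,1]
    - [0,0,40,-18.3,0,0,1]
    - [0,0,40,-18.3,0,0,1]
    - [0,0,40,-18.3,0,0,1]
    - [0,0,40,-18.3,0,0,1]
  squeeze: 30

```text
time_s: 2.9
position: [0.5497, -0.1872, 0.1955]
tool_rot: [[0.651, 0.759, -0.0], [0.759, -0.651, -0.001], [-0.001, 0.0, -1.0]]
ft_force: [0.2, 0.4, -0.4]
grip_width: 0.0853
gripper_force: 0.0
```

move_arm:
  plan:
    - [0,0,40,0,0,0,1]
    - [0,0,40,0,0,0,1]
    - [0,0,40,0,0,0,1]
    - [0,0,40,0,0,0,1]
    - [0,0,40,0,0,0,1]

```text
time_s: 3.4
position: [0.55, -0.183, 0.196]
tool_rot: [[0.986, 0.168, 0.0], [0.168, -0.986, -0.0], [0.0, 0.0, -1.0]]
ft_force: [-0.0, 0.8, -0.2]
grip_width: 0.0852
gripper_force: 0.0
```

move_arm:
  plan:
    - [0,0,10,0,0,3,1]
    - [0,0,10,0,0,3,1]
    - [0,0,10,0,0,3,1]
    - [0,0,10,0,0,3,1]

```text
time_s: 3.8
position: [0.5505, -0.1833, 0.1672]
tool_rot: [[1.0, 0.003, 0.002], [0.003, -1.0, -0.001], [0.002, 0.001, -1.0]]
ft_force: [0.1, 0.6, 0.4]
grip_width: 0.0854
gripper_force: 0.0
```

```bash
cat > look.py <<'E'
from h import *
import sys
np.set_printoptions(precision=4,suppress=True)
def look(cams,keys,H,nm=None):
    s=env.observe(); print("t",s["time_s"],"tcp",np.array(s["position"]),"w",round(s["grip_width"],4),"gf",s["gripper_force"],"ft",np.array(s["ft_force"])); print(np.array(s["tool_rot"]))
    for n in cams:
        p=env.get_image(n)
        if nm: save(p,f"{n}{nm}.png")
        for k in keys: print(n,k,[(np.round(r["pixel"],1),round(r["conf"],2),onz(p,r["pixel"],H[k])) for r in env.tip_of(k,p)[:2]])
E
python3 - <<'E'
from look import *
look(["wrist","scene","side"],["pad","stand","lift_point"],dict(pad=.05,stand=0,lift_point=.09),"1")
E
```

```text
t 3.8 tcp [ 0.5505 -0.1833  0.1672] w 0.0854 gf 0.0 ft [0.0725 0.5675 0.3898]
[[ 1.      0.0028  0.0015]
 [ 0.0028 -1.     -0.0009]
 [ 0.0015  0.0009 -1.    ]]
wrist pad [(array([308.6, 264.4]), 0.9, array([ 0.4649, -0.1703,  0.05  ])), (array([321.6, 188.8]), 0.82, array([ 0.5503, -0.1843,  0.05  ]))]
wrist stand [(array([318.8, 183.5]), 0.94, array([ 0.5451, -0.1813,  0.    ]))]
wrist lift_point [(array([162.4,  68.6]), 0.59, array([ 0.6575, -0.0573,  0.09  ]))]
scene pad [(array([232.3, 220.1]), 0.84, array([ 0.4886, -0.1826,  0.05  ])), (array([242.2, 233.2]), 0.56, array([ 0.5449, -0.1835,  0.05  ]))]
scene stand [(array([333.3, 149.7]), 0.31, array([ 0.3528,  0.2591, -0.    ]))]
scene lift_point [(array([307.3, 229. ]), 0.73, array([ 0.6614, -0.0602,  0.09  ])), (array([336.1, 145.8]), 0.16, array([0.4356, 0.2039, 0.09  ]))]
side pad [(array([391.4, 181.4]), 0.87, array([ 0.4255, -0.128 ,  0.05  ]))]
side stand [(array([355.5, 172.7]), 0.69, array([ 0.5486, -0.174 ,  0.    ]))]
side lift_point [(array([313.2, 166.1]), 0.59, array([ 0.652 , -0.0621,  0.09  ]))]
```

View pics/wrist1.png

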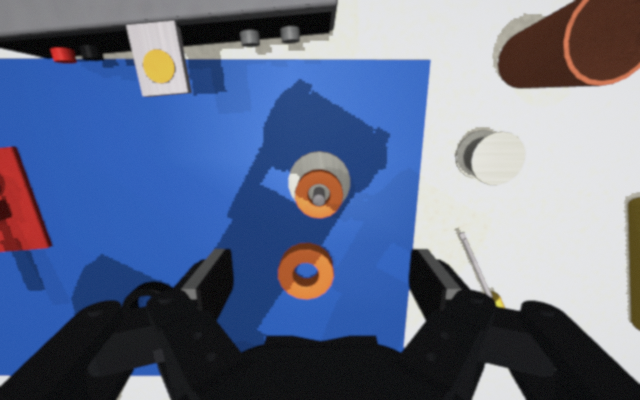

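Wrist view: the pad on its post is at (320,192) under the gripper, the decoy ring is at (306,271), and the lug dot is at (158,66). The case is yawed a few degrees. Next is the descent and grip.

move_arm:
  plan:
    - [0,0,0,-0.1,0,4.5,1]
    - [0,0,0,-0.1,0,9,1]
    - [0,0,0,-0.1,0,11.5,1]
    - [0,0,0,-0.1,0,12.9,1]
    - [0,0,0,-0.1,0,12.9,1]

```text
time_s: 4.9
position: [0.548, -0.1825, 0.0351]
tool_rot: [[1.0, -0.0, -0.003], [0.0, -1.0, 0.002], [-0.003, -0.002, -1.0]]
ft_force: [-0.7, 0.1, 0.2]
grip_width: 0.0853
gripper_force: 0.0
```

move_arm:
  plan:
    - [0,0,0,0,0,0,-0.3]
    - [0,0,0,0,0,0,-0.3]
    - [0,0,0,0,0,0,-0.3]
    - [0,0,0,0,0,0,-0.3]
    - [0,0,0,0,0,0,-0.3]
  squeeze: 25

```text
time_s: 5.4
position: [0.5491, -0.1831, 0.0374]
tool_rot: [[1.0, 0.0, 0.001], [0.0, -1.0, -0.0], [0.001, 0.0, -1.0]]
ft_force: [-0.8, -0.9, -0.5]
grip_width: 0.0299
gripper_force: 0.0
```

```bash
python3 - <<'E'
from look import *
look(["wrist"],["pad","lift_point"],dict(pad=.05,lift_point=.09))
p=env.get_image("wrist");save(p,"wrist2.png")
p=env.get_image("side")
c=cv2.resize(p["color"][90:230,260:440],None,fx=4,fy=4,interpolation=cv2.INTER_CUBIC);w=cv2.resize(env.get_image("wrist")["color"],None,fx=1,fy=1)
cv2.imwrite("pics/side2.png",cv2.cvtColor(c,cv2.COLOR_RGB2BGR))
E
```

```text
t 5.4 tcp [ 0.5491 -0.1831  0.0374] w 0.0299 gf 0.0 ft [-0.7606 -0.9166 -0.5239]
[[ 1.      0.0001  0.0005]
 [ 0.0001 -1.     -0.0004]
 [ 0.0005  0.0004 -1.    ]]
wrist pad [(array([319.3, 237.9]), 0.87, array([ 0.5491, -0.1821,  0.05  ])), (array([301.7, 334.6]), 0.84, array([ 0.4801, -0.1703,  0.05  ]))]
wrist lift_point []
```

View pics/side2.png

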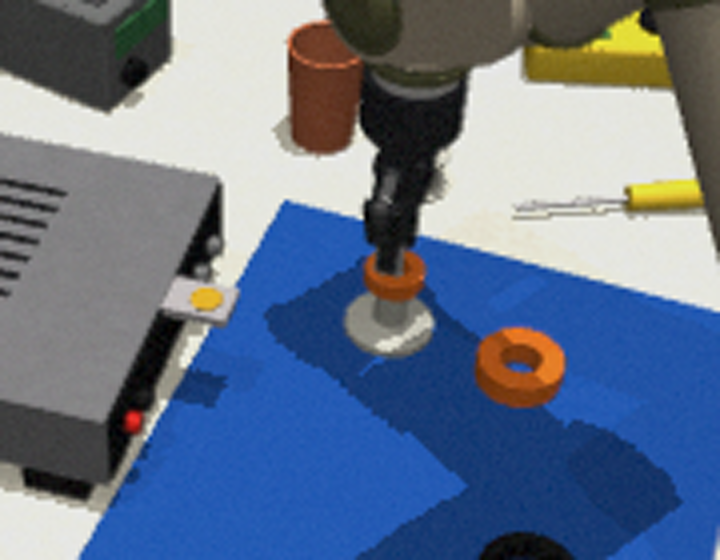

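View pics/wrist2.png

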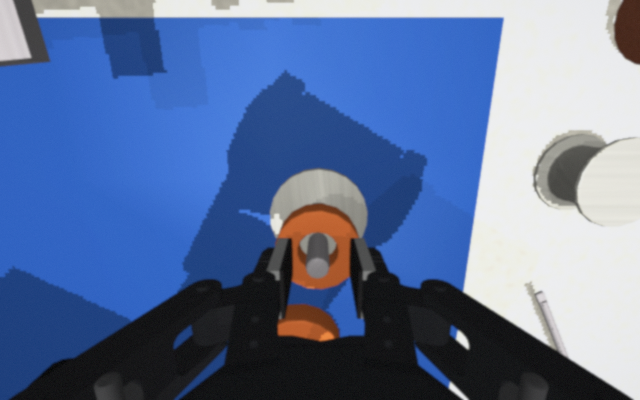

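```bash
python3 - <<'E'
from look import *
for n in("side","wrist","scene"):
    p=env.get_image(n); print(n,K(p)[0])
    for z in(.037,.05,.056,.066,.085): print(z,[np.round(proj(p,[.549,-.183+dy,z]),0) for dy in(-.024,-.015,0,.015,.024)])
p=env.get_image("side");q=env.get_image("wrist")["color"][180:360,230:410]
a=cv2.resize(p["color"][125:185,325:395],(400,343),interpolation=cv2.INTER_CUBIC); b=cv2.resize(q,(400,400))
a=cv2.copyMakeBorder(a,0,57,0,0,cv2.BORDER_CONSTANT)
cv2.imwrite("pics/z3.png",cv2.cvtColor(np.hstack([a,b]),cv2.COLOR_RGB2BGR))
E
```

```text
side 412.4542630548948
0.037 [array([359., 158.]), array([359., 160.]), array([357., 162.]), array([356., 165.]), array([355., 167.])]
0.05 [array([360., 155.]), array([359., 157.]), array([358., 159.]), array([356., 162.]), array([355., 164.])]
0.056 [array([360., 153.]), array([359., 155.]), array([358., 158.]), array([356., 161.]), array([355., 163.])]
0.066 [array([360., 151.]), array([359., 153.]), array([358., 156.]), array([357., 159.]), array([356., 160.])]
0.085 [array([361., 146.]), array([360., 148.]), array([359., 151.]), array([357., 154.]), array([356., 156.])]
wrist 295.93181488799337
0.037 [array([358., 230.]), array([344., 230.]), array([321., 230.]), array([298., 230.]), array([283., 230.])]
0.05 [array([361., 238.]), array([346., 238.]), array([321., 238.]), array([296., 238.]), array([281., 238.])]
0.056 [array([362., 242.]), array([347., 242.]), array([321., 242.]), array([295., 242.]), array([280., 242.])]
0.066 [array([365., 249.]), array([348., 249.]), array([321., 249.]), array([294., 250.]), array([277., 250.])]
0.085 [array([370., 266.]), array([352., 266.]), array([321., 266.]), array([290., 266.]), array([272., 266.])]
scene 409.22598515149735
0.037 [array([236., 242.]), array([239., 240.]), array([244., 237.]), array([249., 235.]), array([252., 233.])]
0.05 [array([235., 238.]), array([238., 237.]), array([243., 234.]), array([248., 232.]), array([251., 230.])]
0.056 [array([234., 237.]), array([238., 235.]), array([243., 233.]), array([248., 230.]), array([251., 228.])]
0.066 [array([234., 234.]), array([237., 233.]), array([242., 230.]), array([248., 227.]), array([251., 226.])]
0.085 [array([233., 229.]), array([236., 228.]), array([241., 225.]), array([247., 222.]), array([250., 221.])]
```

View pics/z3.png

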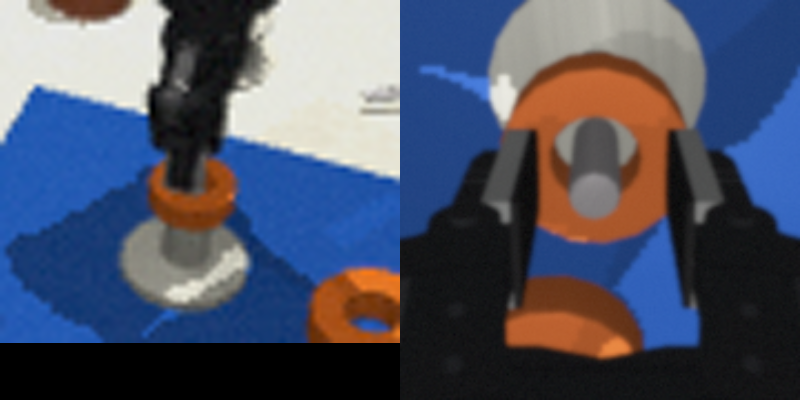

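```bash
python3 - <<'E'
from look import *
p=env.get_image("side")
for z in(.17,.18,.196,.21,.22,.23,.24): print(z,[np.round(proj(p,[.55+dx,0,z]),0) for dx in(-.043,.043)])
i=cv2.imread("pics/side0.png")[80:160,300:390]
i=cv2.resize(i,None,fx=5,fy=5,interpolation=cv2.INTER_CUBIC)
j=cv2.imread("pics/wrist1.png")[200:340,170:290];j=cv2.resize(j,(343,400))
cv2.imwrite("pics/z4.png",np.hstack([i,j]))
E
```

```text
0.17 [array([356., 173.]), array([325., 165.])]
0.18 [array([356., 170.]), array([325., 162.])]
0.196 [array([357., 166.]), array([326., 157.])]
0.21 [array([357., 162.]), array([326., 153.])]
0.22 [array([357., 159.]), array([326., 151.])]
0.23 [array([358., 156.]), array([326., 148.])]
0.24 [array([358., 153.]), array([326., 145.])]
```

View pics/z4.png

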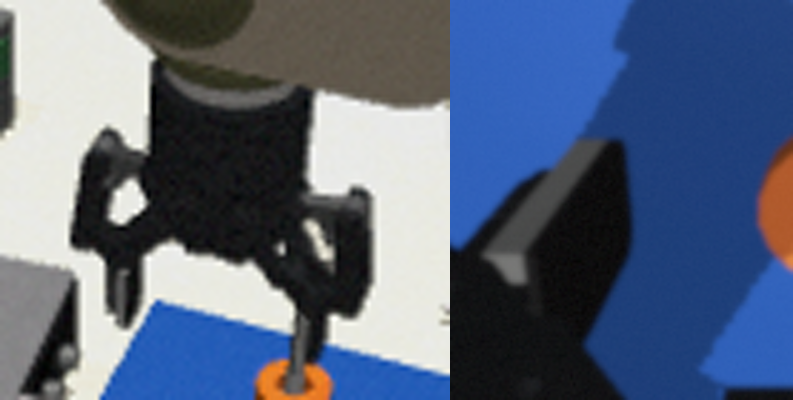

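The views show the fingertips ending about 28 mm above where the reported TCP puts them, at z ≈ 0.068 just over the pad, so the pad hasn't been touched. I'll open, go about 29 mm lower, and grip with that offset in mind.

move_arm:
  plan:
    - [0,0,0,0,0,0,1]
    - [0,0,0,0,0,0,1]
    - [0,0,0,0,0,0,1]
    - [0,0,0,0,0,1.5,1]
    - [0,0,0,0,0,2.9,1]

```text
time_s: 6.5
position: [0.5492, -0.1831, 0.0079]
tool_rot: [[1.0, 0.0, 0.001], [0.0, -1.0, -0.0], [0.001, 0.0, -1.0]]
ft_force: [-0.7, -0.1, -0.5]
grip_width: 0.0855
gripper_force: 0.0
```

move_arm:
  plan:
    - [0,0,0,0,0,0,0.2]
    - [0,0,0,0,0,0,0.0]
    - [0,0,0,0,0,0,0.0]
    - [0,0,0,0,0,0,-0.1]
    - [0,0,0,0,0,0,-0.1]

```text
time_s: 7.0
position: [0.5495, -0.1832, 0.0089]
tool_rot: [[1.0, 0.0, 0.002], [0.0, -1.0, -0.001], [0.002, 0.001, -1.0]]
ft_force: [-0.4, -0.0, 5.3]
grip_width: 0.0467
gripper_force: 26.1
```

move_arm:
  plan:
    - [0,0,0,0,0,-4,-0.1]
    - [0,0,0,0,0,-8,-0.1]
    - [0,0,0,0,0,-11,-0.1]
    - [0,0,0,0,-5,-11,-0.1]
    - [0,0,0,0,-10,-11,-0.1]

```text
time_s: 7.5
position: [0.5491, -0.0828, 0.1189]
tool_rot: [[1.0, -0.003, 0.002], [-0.003, -1.0, -0.001], [0.002, 0.001, -1.0]]
ft_force: [0.6, 0.9, -1.3]
grip_width: 0.0472
gripper_force: 26.2
```

move_arm:
  plan:
    - [0,0,0,0,-5,0,-0.1]
    - [0,0,0,0,-10,0,-0.1]
    - [0,0,0,0,-15,0,-0.1]
    - [0,0,0,0,-20,0,-0.1]
    - [0,0,0,0,-22,0,-0.1]

```text
time_s: 8.0
position: [0.5482, 0.1409, 0.1181]
tool_rot: [[1.0, 0.003, -0.0], [0.003, -1.0, 0.001], [-0.0, -0.001, -1.0]]
ft_force: [0.9, -1.1, -0.5]
grip_width: 0.0469
gripper_force: 26.2
```

```bash
python3 - <<'E'
from look import *
look(["wrist","scene","side"],["pad","saddle_top","jack","handle_grip"],dict(pad=.15,saddle_top=.066,jack=0,handle_grip=.0885),"5")
E
```

```text
t 8.0 tcp [0.5482 0.1409 0.1181] w 0.0469 gf 26.2475242651999 ft [ 0.8694 -1.0668 -0.458 ]
[[ 1.      0.0034 -0.0002]
 [ 0.0034 -1.      0.0008]
 [-0.0002 -0.0008 -1.    ]]
wrist pad [(array([593.4, 283.3]), 0.86, array([ 0.5295, -0.0105,  0.15  ])), (array([320.7, 259.9]), 0.78, array([0.5434, 0.141 , 0.15  ]))]
wrist saddle_top [(array([241.3, 210.7]), 0.62, array([0.5447, 0.2056, 0.066 ]))]
wrist jack [(array([254.7, 192.5]), 0.75, array([0.5435, 0.2089, 0.    ]))]
wrist handle_grip []
scene pad [(array([234.1, 217.8]), 0.84, array([ 0.5774, -0.2071,  0.15  ])), (array([340.4, 150.1]), 0.57, array([0.5212, 0.1507, 0.15  ]))]
scene saddle_top [(array([361.2, 170.2]), 0.46, array([0.5477, 0.2105, 0.066 ])), (array([185.8, 290.9]), 0.42, array([ 0.6352, -0.3713,  0.066 ]))]
scene jack [(array([455.3, 224.1]), 0.89, array([ 0.8202,  0.3241, -0.    ])), (array([146.7, 251.5]), 0.72, array([ 0.4101, -0.4016,  0.    ]))]
scene handle_grip [(array([433.2, 192.8]), 0.64, array([0.7524, 0.2855, 0.0885]))]
side pad [(array([390.3, 183.6]), 0.87, array([ 0.4152, -0.0166,  0.15  ]))]
side saddle_top [(array([315.1, 250.4]), 0.65, array([0.5422, 0.2009, 0.066 ])), (array([310.4, 167.8]), 0.52, array([ 0.6663, -0.0757,  0.066 ]))]
side jack [(array([200.5, 269.8]), 0.71, array([0.8133, 0.3257, 0.    ])), (array([314.5, 267.2]), 0.66, array([0.5404, 0.2077, 0.    ]))]
side handle_grip [(array([358.7, 259.7]), 0.67, array([0.4289, 0.2017, 0.0885])), (array([226.5, 262. ]), 0.54, array([0.7212, 0.3262, 0.0885]))]
```

View pics/wrist5.png

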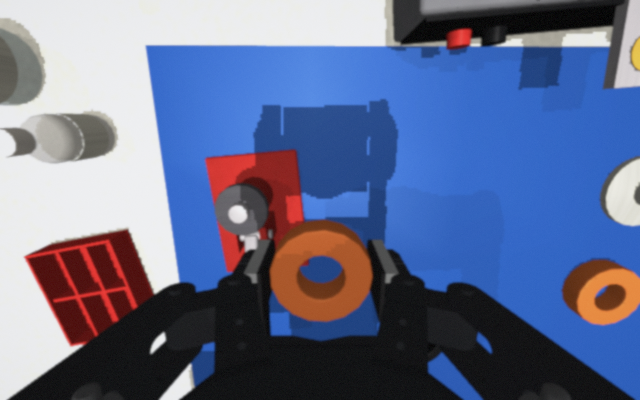

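Wrist view: the pad is held level at (320,270), the saddle disc is at (242,210) with its pin at (238,213), and the jack is yawed slightly. I'll take one closer measurement before placing.

move_arm:
  plan:
    - [0,0,0,-0.3,-1.5,0.5,-0.1]
    - [0,0,0,-0.3,-1.5,1,-0.1]
    - [0,0,0,-0.3,-1.5,1,-0.1]

```text
time_s: 9.05
position: [0.5453, 0.1526, 0.107]
tool_rot: [[1.0, 0.001, -0.002], [0.001, -1.0, -0.0], [-0.002, 0.0, -1.0]]
ft_force: [0.2, 0.9, -0.5]
grip_width: 0.0469
gripper_force: 26.2
```

```bash
python3 - <<'E'
from look import *
look(["wrist"],["pad","saddle_top","jack"],dict(pad=.15,saddle_top=.066,jack=0),"6")
p=env.get_image("wrist")
r=env.outline_of("jack",p)
for o in r[:2]: print(o["conf"],o["bbox"])
c=p["color"].astype(int)
# dark disc / bright pin: low-saturation pixels near predicted saddle
u=proj(p,[.545,.2055,.066]); print("pred",u)
x0,y0=int(u[0])-45,int(u[1])-45
g=c[y0:y0+90,x0:x0+90]; sat=g.max(2)-g.min(2)
m=(sat<35).astype(np.uint8)
n,l,st,ce=cv2.connectedComponentsWithStats(m)
for i in range(1,n):
    if st[i][4]>60: print("grey",st[i],ce[i]+[x0,y0])
b=((g.min(2)>150)&(sat<40)).astype(np.uint8)
n,l,st,ce=cv2.connectedComponentsWithStats(b)
for i in range(1,n):
    if st[i][4]>15: print("pin?",st[i],ce[i]+[x0,y0],onz(p,ce[i]+[x0,y0],.075))
E
```

```text
t 9.05 tcp [0.5453 0.1526 0.107 ] w 0.0469 gf 26.246586050838232 ft [ 0.1991  0.8734 -0.5334]
[[ 1.      0.0012 -0.0018]
 [ 0.0012 -1.     -0.0001]
 [-0.0018  0.0001 -1.    ]]
wrist pad [(array([613.3, 288.4]), 0.57, array([0.5299, 0.0016, 0.15  ]))]
wrist saddle_top [(array([251.4, 210.7]), 0.86, array([0.5454, 0.2064, 0.066 ]))]
wrist jack [(array([262.9, 191.4]), 0.65, array([0.5445, 0.2098, 0.    ]))]
0.82 [264.8, 242.4, 109.4, 186.0]
pred [252.0381 211.9694]
grey [  18   17   55   73 2827] [253.9027 216.2862]
pin? [38 42 10  5 31] [249.6774 210.0968] [0.5493 0.205  0.075 ]
pin? [32 47  9 12 58] [242.4828 219.2414] [0.5421 0.2109 0.075 ]
pin? [43 72 10  9 56] [254.6071 241.0714] [0.5244 0.2028 0.075 ]
```

move_arm:
  plan:
    - [0,0,0,0,-4,0,-0.1]
    - [0,0,0,0,-5.4,0,-0.1]
    - [0,0,0,0,-5.4,3,-0.1]
    - [0,0,0,0,-5.4,5,-0.1]
    - [0,0,0,0,-5.4,5.6,-0.1]

```text
time_s: 9.85
position: [0.5449, 0.2058, 0.0501]
tool_rot: [[1.0, 0.0, -0.003], [0.0, -1.0, -0.001], [-0.003, 0.001, -1.0]]
ft_force: [0.1, 0.1, -0.4]
grip_width: 0.0472
gripper_force: 26.2
```

```bash
python3 - <<'E'
from look import *
look(["wrist","side","scene"],["pad","saddle_top","jack"],dict(pad=.09,saddle_top=.066,jack=0),"7")
E
```

```text
t 9.85 tcp [0.5449 0.2058 0.0501] w 0.0472 gf 26.247688326984644 ft [ 0.1243  0.0686 -0.4074]
[[ 1.      0.0003 -0.0035]
 [ 0.0003 -1.     -0.0007]
 [-0.0035  0.0007 -1.    ]]
wrist pad [(array([321.9, 259.8]), 0.76, array([0.5444, 0.2054, 0.09  ]))]
wrist saddle_top []
wrist jack [(array([318.9, 206.3]), 0.67, array([0.5458, 0.2072, 0.    ]))]
side pad [(array([316. , 244.5]), 0.6, array([0.5406, 0.1994, 0.09  ])), (array([391.1, 183.1]), 0.55, array([ 0.4202, -0.0801,  0.09  ]))]
side saddle_top [(array([198.3, 262.1]), 0.59, array([0.7958, 0.3403, 0.066 ])), (array([314.7, 250.4]), 0.47, array([0.5431, 0.2012, 0.066 ]))]
side jack [(array([199.9, 267.3]), 0.85, array([ 0.8189,  0.3198, -0.    ])), (array([313.3, 265.5]), 0.65, array([0.5453, 0.204 , 0.    ]))]
scene pad [(array([361.1, 163.6]), 0.68, array([0.5459, 0.2096, 0.09  ])), (array([233.6, 218.2]), 0.56, array([ 0.5218, -0.1894,  0.09  ]))]
scene saddle_top [(array([461.3, 211.5]), 0.64, array([0.8311, 0.3123, 0.066 ])), (array([359.5, 169.3]), 0.56, array([0.5416, 0.2092, 0.066 ]))]
scene jack [(array([454. , 224.9]), 0.84, array([0.8201, 0.3189, 0.    ])), (array([318.5, 251.3]), 0.69, array([ 0.6752, -0.0368,  0.    ]))]
```

move_arm:
  plan:
    - [0,0,0,0,0,1,-0.1]
    - [0,0,0,0,0,1.8,-0.1]
    - [0,0,0,0,0,2.1,-0.1]
    - [0,0,0,0,0,2.1,-0.1]

```text
time_s: 10.85
position: [0.5456, 0.2059, 0.0301]
tool_rot: [[1.0, 0.0, -0.002], [0.0, -1.0, -0.0], [-0.002, 0.0, -1.0]]
ft_force: [0.1, 0.2, 0.7]
grip_width: 0.047
gripper_force: 26.3
```

move_arm:
  plan:
    - [0,0,0,0,0,0.3,-0.1]
    - [0,0,0,0,0,0.5,-0.1]
    - [0,0,0,0,0,0.5,-0.1]

```text
time_s: 11.15
position: [0.5459, 0.206, 0.0258]
tool_rot: [[1.0, 0.0, -0.0], [0.0, -1.0, -0.0], [-0.0, 0.0, -1.0]]
ft_force: [-0.0, -0.3, -0.2]
grip_width: 0.047
gripper_force: 26.3
```

move_arm:
  plan:
    - [0,0,0,0,0,0.15,-0.1]
    - [0,0,0,0,0,0.15,-0.1]
    - [0,0,0,0,0,0.15,0.4]
    - [0,0,0,0,0,0.15,0.5]
    - [0,0,0,0,0,0.15,0.5]

```text
time_s: 11.65
position: [0.5459, 0.206, 0.0244]
tool_rot: [[1.0, -0.0, -0.0], [-0.0, -1.0, 0.0], [-0.0, -0.0, -1.0]]
ft_force: [0.1, -0.7, -0.6]
grip_width: 0.0642
gripper_force: 0.0
```

move_arm:
  plan:
    - [0,0,0,0,0,-4,0.5]
    - [0,0,0,0,0,-8,0.5]
    - [0,0,0,-4,0,-10,0.5]
    - [0,0,0,-8,0,-10,0.5]
    - [0,0,0,-10,0,-10,0.5]

```text
time_s: 12.15
position: [0.4433, 0.206, 0.1251]
tool_rot: [[1.0, 0.001, -0.0], [0.001, -1.0, 0.0], [-0.0, -0.0, -1.0]]
ft_force: [0.1, 0.4, -0.2]
grip_width: 0.0639
gripper_force: 0.0
```

```bash
python3 - <<'E'
from look import *
look(["wrist","side","scene"],["pad","saddle_top","jack","handle_grip","lift_point"],dict(pad=.066,saddle_top=.066,jack=0,handle_grip=.0885,lift_point=.09),"8")
# case yaw from wrist1 lug edges (camera pose of that shot lost) -> use case mask in scene/side later
p=env.get_image("wrist")
for o in env.outline_of("handle",p)[:1]:
    m=o["mask"]; ys,xs=np.nonzero(m); print(o["conf"],o["bbox"])
    c=p["color"].astype(int); s=m&(c.max(2)<70); ys,xs=np.nonzero(s)
    print(len(xs), cv2.fitLine(np.column_stack([xs,ys]).astype(np.float32),cv2.DIST_HUBER,0,.01,.01).ravel())
E
```

```text
t 12.15 tcp [0.4433 0.206  0.1251] w 0.0639 gf 0.0 ft [ 0.0885  0.3784 -0.2304]
[[ 1.      0.0006 -0.    ]
 [ 0.0006 -1.      0.0001]
 [-0.     -0.0001 -1.    ]]
wrist pad []
wrist saddle_top [(array([318.1,  72.6]), 0.85, array([0.5451, 0.208 , 0.066 ]))]
wrist jack [(array([319.7,  85.2]), 0.94, array([0.543, 0.207, 0.   ]))]
wrist handle_grip [(array([335.5, 232.1]), 0.91, array([0.4275, 0.1947, 0.0885]))]
wrist lift_point []
side pad [(array([311.5, 251.1]), 0.6, array([0.5498, 0.2062, 0.066 ])), (array([316. , 251.7]), 0.51, array([0.5386, 0.2037, 0.066 ]))]
side saddle_top [(array([196. , 260.5]), 0.67, array([0.8036, 0.3384, 0.066 ])), (array([314.3, 250.7]), 0.37, array([0.5437, 0.2025, 0.066 ]))]
side jack [(array([310.8, 267.9]), 0.81, array([0.5487, 0.2133, 0.    ])), (array([197.6, 270.4]), 0.66, array([0.8193, 0.3301, 0.    ]))]
side handle_grip [(array([225.5, 264.1]), 0.66, array([0.7205, 0.3323, 0.0885])), (array([360.6, 259.5]), 0.6, array([0.4248, 0.1994, 0.0885]))]
side lift_point [(array([311. , 165.7]), 0.76, array([ 0.6586, -0.0612,  0.09  ]))]
scene pad [(array([231.8, 219.8]), 0.75, array([ 0.5017, -0.1882,  0.066 ])), (array([356.7, 167.3]), 0.69, array([0.5297, 0.2085, 0.066 ]))]
scene saddle_top [(array([359. , 170.3]), 0.59, array([0.5443, 0.2051, 0.066 ])), (array([460. , 212.4]), 0.51, array([0.8313, 0.307 , 0.066 ]))]
scene jack [(array([454.3, 223.3]), 0.94, array([ 0.8166,  0.3242, -0.    ])), (array([358.2, 186.8]), 0.69, array([0.5446, 0.2071, 0.    ]))]
scene handle_grip [(array([334.4, 150.3]), 0.77, array([0.4487, 0.1873, 0.0885])), (array([434.7, 192.2]), 0.74, array([0.7532, 0.2904, 0.0885]))]
scene lift_point [(array([309.6, 229.4]), 0.92, array([ 0.6658, -0.0564,  0.09  ])), (array([318.4, 253.5]), 0.2, array([ 0.7389, -0.0828,  0.09  ]))]
0.82 [332.9, 203.7, 41.9, 171.8]
3251 [  0.0903   0.9959 333.789  230.7635]
```

View pics/wrist8.png

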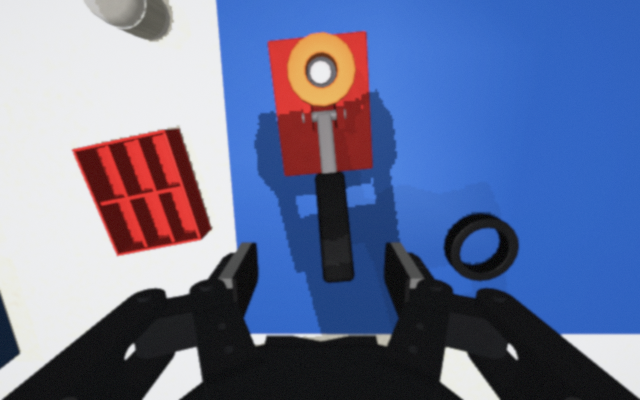

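Wrist view: the pad sits on the saddle with the pin centred in its hole at (320,70). The sleeve runs from (330,175) to (340,280), so the jack is yawed about +5°. Next I'll work out the tilted grasp of the sleeve and the case yaw.

```bash
python3 - <<'E'
from look import *
from scipy.spatial.transform import Rotation as Ro
s=env.observe(); R0=np.array(s["tool_rot"]);p0=np.array(s["position"]);print(p0)
p=env.get_image("wrist")
# case yaw from wrist1
q=dict(p); d=np.array([.5505,-.1833,.1672])-p0; q["t"]=np.array(p["t"])-np.array(p["R"])@d
L=[onz(q,u,.098)[:2] for u in((128,28),(143,97),(175,20),(188,93),(158,66))]
print("lug yaw",[np.degrees(np.arctan2(*(a-b)[::-1])) for a,b in((L[0],L[1]),(L[2],L[3]))],"dot",L[4])
# front mat: dominating handle line yaw in world from two sleeve ends
a,b=onz(p,(330,180),.045+.055*.435+.008)[:2],onz(p,(339,275),.045+.13*.435+.008)[:2]
print("handle yaw",np.degrees(np.arctan2(*(a-b)[::-1])),a,b)
yaw=5.3; base=np.array([[1,0,0],[0,-1,0],[0,0,-1.]])
Rt=Ro.from_euler("z",yaw,degrees=True).as_matrix()@base@Ro.from_euler("y",-25,degrees=True).as_matrix()
rv=np.degrees(Ro.from_matrix(R0.T@Rt).as_rotvec()); g=np.array([.4275,.1955,.0885]); tcp=g+.048*Rt[:,2]
pre=tcp-.07*Rt[:,2]
print("rv",rv,"pre",R0.T@(pre-p0)*100,"tcp",tcp)
E
```

```text
[0.446  0.206  0.1245]
lug yaw [np.float64(3.8149853886366305), np.float64(3.8276124915106378)] dot [ 0.6584 -0.0584]
handle yaw 5.389676186129501 [0.4691 0.1988] [0.4053 0.1928]
rv [ -1.1554 -24.981   -5.2145] pre [-0.9217  0.9648  1.6088] tcp [0.4073 0.1936 0.045 ]
```

move_arm:
  plan:
    - [-1.2,-25,-5.2,-0.9,1.0,1.6,0.5]
    - [-1.2,-25,-5.2,-0.9,1.0,1.6,0.5]
    - [-1.2,-25,-5.2,-0.9,1.0,1.6,0.5]
    - [-1.2,-25,-5.2,-0.9,1.0,1.6,0.5]
    - [-1.2,-25,-5.2,-0.9,1.0,1.6,0.5]

```text
time_s: 13.7
position: [0.4371, 0.196, 0.1078]
tool_rot: [[0.903, 0.092, -0.42], [0.083, -0.996, -0.04], [-0.422, 0.001, -0.906]]
ft_force: [-0.5, -0.7, 0.6]
grip_width: 0.0638
gripper_force: 0.0
```

```bash
python3 - <<'E'
from look import *
look(["wrist"],["handle_grip","saddle_top","pad","lift_point"],dict(handle_grip=.0885,saddle_top=.066,pad=.066,lift_point=.09))
s=env.observe();R=np.array(s["tool_rot"]);print("to go cm",R.T@(np.array([.4275,.1955,.0885])-np.array(s["position"]))*100)
E
```

```text
t 13.7 tcp [0.4371 0.196  0.1078] w 0.0638 gf 0.0 ft [-0.5139 -0.7329  0.6415]
[[ 0.9027  0.0918 -0.4205]
 [ 0.0828 -0.9958 -0.0396]
 [-0.4223  0.001  -0.9064]]
wrist handle_grip [(array([317.5, 222.2]), 0.93, array([0.4249, 0.1973, 0.0885]))]
wrist saddle_top [(array([317.8,  25.2]), 0.65, array([0.544 , 0.2073, 0.066 ]))]
wrist pad []
wrist lift_point [(array([318.6,   6.8]), 0.72, array([0.5551, 0.2078, 0.09  ]))]
to go cm [ 0.0498 -0.0225  2.2686]
```

move_arm:
  plan:
    - [0,0,0,0,-0.1,3,0.5]
    - [0,0,0,0,-0.1,6,0.5]
    - [0,0,0,0,-0.1,7.1,0.5]
    - [0,0,0,0,-0.1,7.1,0.5]

```text
time_s: 14.35
position: [0.4056, 0.1941, 0.0438]
tool_rot: [[0.902, 0.093, -0.423], [0.083, -0.996, -0.04], [-0.425, 0.001, -0.905]]
ft_force: [-0.0, 0.5, 0.1]
grip_width: 0.0642
gripper_force: 0.0
```

move_arm:
  plan:
    - [0,0,0,0,0,0,-0.5]
    - [0,0,0,0,0,0,-0.6]
    - [0,0,0,0,0,0,-0.6]
    - [0,0,0,0,0,0,-0.6]
  squeeze: 40

```text
time_s: 14.75
position: [0.4076, 0.1942, 0.0449]
tool_rot: [[0.903, 0.092, -0.42], [0.083, -0.996, -0.039], [-0.421, 0.001, -0.907]]
ft_force: [0.1, -0.2, 4.4]
grip_width: 0.023
gripper_force: 45.2
```

```bash
python3 - <<'E'
from look import *
look(["wrist","scene","side"],["pad","handle_grip","lift_point","saddle_top"],dict(handle_grip=.0885,saddle_top=.066,pad=.066,lift_point=.09))
E
```

```text
t 14.75 tcp [0.4076 0.1942 0.0449] w 0.023 gf 45.198825001716614 ft [ 0.117  -0.1532  4.4055]
[[ 0.903   0.092  -0.4196]
 [ 0.0832 -0.9958 -0.0394]
 [-0.4214  0.0007 -0.9069]]
wrist pad []
wrist handle_grip [(array([322.8, 269.5]), 0.9, array([0.4253, 0.1951, 0.0885])), (array([500.9, 227. ]), 0.72, array([0.4616, 0.1222, 0.0885]))]
wrist lift_point []
wrist saddle_top []
scene pad [(array([236.2, 220.6]), 0.63, array([ 0.511 , -0.1803,  0.066 ])), (array([357.3, 167.2]), 0.57, array([0.5304, 0.2102, 0.066 ]))]
scene handle_grip [(array([436.7, 193.7]), 0.67, array([0.7603, 0.2903, 0.0885])), (array([337.7, 148.8]), 0.61, array([0.4488, 0.1999, 0.0885]))]
scene lift_point [(array([308.5, 228.8]), 0.75, array([ 0.6626, -0.0574,  0.09  ])), (array([319.5, 251.5]), 0.54, array([ 0.7357, -0.0773,  0.09  ]))]
scene saddle_top [(array([460.9, 211.8]), 0.5, array([0.8312, 0.3106, 0.066 ])), (array([360.5, 172.3]), 0.4, array([0.5538, 0.2027, 0.066 ]))]
side pad [(array([315.7, 252.4]), 0.81, array([0.5385, 0.206 , 0.066 ]))]
side handle_grip [(array([360. , 255.9]), 0.62, array([0.4292, 0.19  , 0.0885])), (array([226.4, 262.5]), 0.62, array([0.7208, 0.3275, 0.0885]))]
side lift_point [(array([308.5, 167.9]), 0.88, array([ 0.6619, -0.0497,  0.09  ])), (array([361.8, 133.1]), 0.36, array([ 0.5641, -0.2654,  0.09  ]))]
side saddle_top [(array([314.9, 249.2]), 0.51, array([0.544 , 0.1976, 0.066 ])), (array([198.3, 258.7]), 0.48, array([0.8012, 0.3318, 0.066 ]))]
```

move_arm:
  plan:
    - [0,0,0,-0.1,1.2,0.05,-0.6]
    - [0,0,0,-0.25,3.0,0.12,-0.6]
    - [0,0,0,-0.42,5.0,0.2,-0.6]
    - [0,0,0,-0.58,7.0,0.27,-0.6]
    - [0,0,0,-0.75,9.0,0.35,-0.6]

```text
time_s: 16.0
position: [0.4072, 0.1041, 0.0445]
tool_rot: [[0.903, 0.093, -0.42], [0.085, -0.996, -0.038], [-0.422, -0.001, -0.907]]
ft_force: [1.1, 6.2, 5.2]
grip_width: 0.0229
gripper_force: 45.6
```

move_arm:
  plan:
    - [0,0,0,-0.17,2.0,0.08,-0.6]
    - [0,0,0,-0.33,4.0,0.16,-0.6]
    - [0,0,0,-0.5,6.0,0.24,-0.6]
    - [0,0,0,-0.67,8.0,0.31,-0.6]
    - [0,0,0,-0.83,10.0,0.39,-0.6]

```text
time_s: 16.5
position: [0.4071, 0.0036, 0.0445]
tool_rot: [[0.902, 0.093, -0.421], [0.085, -0.996, -0.038], [-0.423, -0.001, -0.906]]
ft_force: [0.6, 6.2, 4.7]
grip_width: 0.0228
gripper_force: 45.6
```

```bash
python3 - <<'E'
from look import *
look(["wrist","scene","side"],["pad","handle_grip","lift_point","saddle_top","jack"],dict(handle_grip=.0885,saddle_top=.066,pad=.066,lift_point=.09,jack=0),"9")
E
```

```text
t 16.5 tcp [0.4071 0.0036 0.0445] w 0.0228 gf 45.57115316390991 ft [0.5979 6.2326 4.7162]
[[ 0.9024  0.0931 -0.4208]
 [ 0.0849 -0.9957 -0.0382]
 [-0.4225 -0.0013 -0.9064]]
wrist pad [(array([556.8, 172.3]), 0.62, array([ 0.477 , -0.0974,  0.066 ]))]
wrist handle_grip [(array([321.3, 268.2]), 0.57, array([0.4263, 0.0053, 0.0885]))]
wrist lift_point []
wrist saddle_top []
wrist jack []
scene pad [(array([305.9, 196.2]), 0.79, array([0.5426, 0.0173, 0.066 ]))]
scene handle_grip [(array([279.9, 170.6]), 0.72, array([0.4317, 0.0049, 0.0885])), (array([435.8, 192.6]), 0.69, array([0.756 , 0.2916, 0.0885]))]
scene lift_point [(array([310.1, 228.2]), 0.77, array([ 0.6633, -0.0531,  0.09  ]))]
scene saddle_top [(array([459.3, 213.2]), 0.63, array([0.8322, 0.3032, 0.066 ])), (array([308.8, 195.6]), 0.49, array([0.5453, 0.0251, 0.066 ]))]
scene jack [(array([454.7, 227.9]), 0.76, array([0.8287, 0.3118, 0.    ])), (array([306.7, 210.9]), 0.7, array([0.5362, 0.0225, 0.    ]))]
side pad [(array([391.2, 180.9]), 0.53, array([ 0.4248, -0.1134,  0.066 ])), (array([339.9, 196.6]), 0.51, array([0.5445, 0.0028, 0.066 ]))]
side handle_grip [(array([380.6, 206.4]), 0.65, array([0.4249, 0.0155, 0.0885])), (array([226.8, 262.8]), 0.63, array([0.7194, 0.3279, 0.0885]))]
side lift_point [(array([310.5, 166.6]), 0.59, array([ 0.6585, -0.0571,  0.09  ]))]
side saddle_top [(array([196.8, 261.4]), 0.62, array([0.8003, 0.34  , 0.066 ])), (array([341.4, 197.7]), 0.39, array([0.5392, 0.0052, 0.066 ]))]
side jack [(array([197.9, 267.7]), 0.85, array([0.8231, 0.3228, 0.    ])), (array([338.2, 211.7]), 0.83, array([ 0.5459,  0.0032, -0.    ]))]
```

move_arm:
  plan:
    - [0,0,0,-0.17,2.0,0.08,-0.6]
    - [0,0,0,-0.33,4.0,0.15,-0.6]
    - [0,0,0,-0.5,6.0,0.23,-0.6]
    - [0,0,0,-0.61,7.2,0.28,-0.6]
    - [0,0,0,-0.61,7.2,0.28,-0.6]

```text
time_s: 17.9
position: [0.4072, -0.0703, 0.0447]
tool_rot: [[0.902, 0.091, -0.421], [0.082, -0.996, -0.041], [-0.423, 0.002, -0.906]]
ft_force: [-1.0, -5.1, 5.2]
grip_width: 0.0231
gripper_force: 45.3
```

move_arm:
  plan:
    - [0,0,0,1.8,0.19,-0.84,-0.6]
    - [0,0,0,3.6,0.37,-1.68,-0.6]
    - [0,0,0,5.4,0.56,-2.53,-0.6]
    - [0,0,0,7.2,0.74,-3.37,-0.6]
    - [0,0,0,7.2,0.74,-3.37,-0.6]

```text
time_s: 18.4
position: [0.4886, -0.0689, 0.0445]
tool_rot: [[0.903, 0.093, -0.42], [0.083, -0.996, -0.04], [-0.422, 0.002, -0.907]]
ft_force: [4.8, 1.4, 3.8]
grip_width: 0.023
gripper_force: 45.3
```

```bash
cat > rel.py <<'E'
from look import *
def rel(N=3):
    H=dict(handle_grip=.0885,saddle_top=.066,pad=.066,lift_point=.09,jack=0)
    s=env.observe(); print("t",s["time_s"],np.array(s["position"]),np.array(s["ft_force"])); tcp=np.array(s["position"])[:2]
    for n in("scene","side"):
        acc={k:[] for k in H}
        for _ in range(N):
            p=env.get_image(n)
            for k,z in H.items():
                r=[onz(p,o["pixel"],z)[:2] for o in env.tip_of(k,p)]
                c=tcp+([.02,0] if k=="handle_grip" else [.139,.012]) if k!="lift_point" else np.array([.658,-.057])
                r=[x for x in r if np.linalg.norm(x-c)<.05]
                if r: acc[k].append(min(r,key=lambda x:np.linalg.norm(x-c)))
        print(n,{k:np.mean(v,0) if v else None for k,v in acc.items()})
E
python3 -c "
from rel import *
rel()"
```

```text
t 18.4 [ 0.4886 -0.0689  0.0445] [4.824  1.396  3.8114]
scene {'handle_grip': array([ 0.5151, -0.0631]), 'saddle_top': array([ 0.6286, -0.0568]), 'pad': array([ 0.622 , -0.0556]), 'lift_point': array([ 0.6562, -0.0561]), 'jack': array([ 0.6295, -0.0512])}
side {'handle_grip': array([ 0.509 , -0.0563]), 'saddle_top': array([ 0.6202, -0.0646]), 'pad': array([ 0.6253, -0.061 ]), 'lift_point': array([ 0.6577, -0.0654]), 'jack': array([ 0.6282, -0.05  ])}
```

move_arm:
  plan:
    - [0,0,0,1.2,0.2,-0.55,-0.6]
    - [0,0,0,2.2,0.35,-1.03,-0.6]
    - [0,0,0,2.83,0.43,-1.32,-0.6]
    - [0,0,0,2.83,0.43,-1.32,-0.6]
    - [0,0,0,2.83,0.43,-1.32,-0.6]

```text
time_s: 20.7
position: [0.5174, -0.0702, 0.0449]
tool_rot: [[0.901, 0.092, -0.423], [0.083, -0.996, -0.04], [-0.425, 0.001, -0.905]]
ft_force: [-2.9, 1.1, 6.3]
grip_width: 0.0228
gripper_force: 45.3
```

```bash
python3 -c "
from rel import *
rel()
p=env.get_image('wrist')
for k,z in (('lift_point',.09),('jack',0)): print(k,[(r['pixel'],r['conf'],onz(p,r['pixel'],z)) for r in env.tip_of(k,p)[:2]])
c=p['color'].astype(int); m=(c[...,0]>180)&(c[...,1]>130)&(c[...,2]<100); ys,xs=np.nonzero(m); print('yellow',len(xs),xs.mean() if len(xs) else 0,ys.mean() if len(xs) else 0)
"
```

```text
t 20.7 [ 0.5174 -0.0702  0.0449] [-2.9072  1.0978  6.3455]
scene {'handle_grip': array([ 0.5397, -0.0639]), 'saddle_top': None, 'pad': array([ 0.6514, -0.0582]), 'lift_point': array([ 0.6619, -0.0563]), 'jack': array([ 0.6519, -0.0591])}
side {'handle_grip': array([ 0.531 , -0.0597]), 'saddle_top': array([ 0.6503, -0.0622]), 'pad': array([ 0.6517, -0.0593]), 'lift_point': array([ 0.6554, -0.0547]), 'jack': array([ 0.657 , -0.0533])}
lift_point []
jack []
yellow 1279 531.0922595777952 303.0
```

move_arm:
  plan:
    - [0,0,0,0.27,0.03,-0.13,-0.6]
    - [0,0,0,0.27,0.03,-0.13,-0.6]
    - [0,0,0,0.27,0.03,-0.13,-0.6]
  squeeze: 60

```text
time_s: 22.95
position: [0.5194, -0.0701, 0.0452]
tool_rot: [[0.9, 0.092, -0.425], [0.083, -0.996, -0.04], [-0.427, 0.0, -0.904]]
ft_force: [-7.1, 0.7, 9.5]
grip_width: 0.0223
gripper_force: 64.4
```

```bash
python3 -c "
from rel import *
rel()"
```

```text
t 22.95 [ 0.5194 -0.0701  0.0452] [-7.1124  0.7214  9.4873]
scene {'handle_grip': array([ 0.5481, -0.0652]), 'saddle_top': array([ 0.6692, -0.0566]), 'pad': array([ 0.652 , -0.0532]), 'lift_point': array([ 0.6637, -0.0523]), 'jack': array([ 0.6607, -0.0516])}
side {'handle_grip': array([ 0.5369, -0.0619]), 'saddle_top': array([ 0.6533, -0.0658]), 'pad': array([ 0.6605, -0.0629]), 'lift_point': array([ 0.6612, -0.0523]), 'jack': array([ 0.6617, -0.0576])}
```

move_arm:
  plan:
    - [0,7,0,0.66,0,1.18,-0.6]
    - [0,14,0,1.46,0,2.28,-0.6]
    - [0,21,0,2.38,0,3.26,-0.6]
    - [0,28.6,0,3.52,0,4.2,-0.6]
    - [0,28.6,0,3.52,0,4.2,-0.6]

```text
time_s: 25.25
position: [0.5348, -0.069, -0.0064]
tool_rot: [[0.993, 0.091, 0.069], [0.091, -0.996, 0.004], [0.069, 0.002, -0.998]]
ft_force: [-5.7, 3.3, 19.9]
grip_width: 0.0228
gripper_force: 66.3
```

```bash
python3 -c "
from rel import *
rel(2)
print(np.array(env.observe()['tool_rot']))
for n in('scene','side'):
    p=env.get_image(n); save(p,n+'10.png')
    print(n,[(np.round(r['pixel'],1),r['conf']) for r in env.tip_of('lift_point',p)[:2]], proj(p,[.658,-.057,.09]),proj(p,[.658,-.057,.11]))
"
```

```text
t 25.25 [ 0.5348 -0.069  -0.0064] [-5.7455  3.2981 19.9273]
scene {'handle_grip': array([ 0.5801, -0.0867]), 'saddle_top': None, 'pad': array([ 0.6319, -0.042 ]), 'lift_point': array([ 0.6462, -0.0444]), 'jack': array([ 0.6657, -0.0552])}
side {'handle_grip': None, 'saddle_top': array([ 0.6632, -0.1035]), 'pad': array([ 0.6696, -0.0863]), 'lift_point': array([ 0.6618, -0.0763]), 'jack': array([ 0.659 , -0.0494])}
[[ 0.9938  0.0927  0.0617]
 [ 0.0926 -0.9957  0.0044]
 [ 0.0619  0.0013 -0.9981]]
scene [(array([307.7, 223.1]), 0.71), (array([248.4, 247.7]), 0.66)] [307.554  227.5873] [307.3628 222.0544]
side [(array([309.3, 161.9]), 0.86)] [310.6618 166.6648] [310.6822 161.6692]
```

move_arm:
  plan:
    - [0,0.5,0,0,0,0.2,-0.6]
    - [0,0.5,0,0,0,0.3,-0.6]
    - [0,0.5,0,0,0,0.3,-0.6]

```text
time_s: 26.95
position: [0.535, -0.069, -0.0076]
tool_rot: [[0.993, 0.093, 0.072], [0.093, -0.996, 0.005], [0.072, 0.002, -0.997]]
ft_force: [-18.8, 1.6, 48.2]
grip_width: 0.0228
gripper_force: 70.2
```

```bash
python3 -c "
from look import *
look(['scene','side'],['lift_point','jack'],dict(lift_point=.11,jack=0))"
```

```text
t 26.95 tcp [ 0.535  -0.069  -0.0076] w 0.0228 gf 70.17764210700989 ft [-18.8174   1.5662  48.1691]
[[ 0.993   0.0929  0.0723]
 [ 0.0928 -0.9957  0.0046]
 [ 0.0724  0.0022 -0.9974]]
scene lift_point [(array([311.1, 223.8]), 0.79, array([ 0.668, -0.053,  0.11 ]))]
scene jack [(array([307., 249.]), 0.89, array([ 0.6513, -0.0566,  0.    ])), (array([455.2, 227.5]), 0.69, array([0.8285, 0.3141, 0.    ]))]
side lift_point [(array([308.9, 161.1]), 0.92, array([ 0.6637, -0.0573,  0.11  ])), (array([413.6, 144.5]), 0.61, array([ 0.3951, -0.2477,  0.11  ]))]
side jack [(array([199. , 266.6]), 0.86, array([ 0.8223,  0.3188, -0.    ])), (array([309.8, 187.7]), 0.57, array([ 0.6603, -0.0563,  0.    ]))]
```

move_arm:
  plan:
    - [0,-7.5,0,-0.51,0,-1.56,-0.6]
    - [0,-14.5,0,-0.86,0,-2.86,-0.6]
    - [0,-21.5,0,-1.06,0,-4.2,-0.6]
    - [0,-29.1,0,-1.08,0,-5.6,-0.6]
    - [0,-29.1,0,-1.08,0,-5.6,-0.6]

```text
time_s: 27.75
position: [0.5217, -0.0702, 0.044]
tool_rot: [[0.901, 0.093, -0.424], [0.084, -0.996, -0.041], [-0.426, 0.001, -0.905]]
ft_force: [-0.7, 0.2, 9.6]
grip_width: 0.0229
gripper_force: 64.9
```

```bash
python3 -c "
from rel import *
print(np.array(env.observe()['tool_rot']))
rel()"
```

```text
[[ 0.9009  0.0931 -0.4239]
 [ 0.0836 -0.9957 -0.041 ]
 [-0.4259  0.0015 -0.9048]]
t 27.75 [ 0.5217 -0.0702  0.044 ] [-0.6796  0.1601  9.6225]
scene {'handle_grip': array([ 0.548 , -0.0647]), 'saddle_top': array([ 0.6471, -0.0628]), 'pad': array([ 0.6558, -0.0543]), 'lift_point': array([ 0.6542, -0.0566]), 'jack': array([ 0.6612, -0.0544])}
side {'handle_grip': array([ 0.5381, -0.0701]), 'saddle_top': array([ 0.658 , -0.0654]), 'pad': array([ 0.6565, -0.0598]), 'lift_point': array([ 0.6573, -0.0556]), 'jack': array([ 0.6569, -0.0518])}
```

move_arm:
  plan:
    - [0,0,0,0,0,-0.15,-0.6]
    - [0,0,0,0,0,-0.25,-0.6]
    - [0,0,0,0,0,-0.25,-0.6]

```text
time_s: 29.85
position: [0.5217, -0.0702, 0.0453]
tool_rot: [[0.902, 0.092, -0.421], [0.084, -0.996, -0.039], [-0.423, 0.0, -0.906]]
ft_force: [2.3, 0.2, -2.0]
grip_width: 0.0227
gripper_force: 63.6
```

move_arm:
  plan:
    - [0,7,0,0.66,0,1.28,-0.6]
    - [0,14,0,1.46,0,2.4,-0.6]
    - [0,21,0,2.38,0,3.4,-0.6]
    - [0,28.8,0,3.5,0,4.4,-0.6]
    - [0,28.8,0,3.5,0,4.4,-0.6]

```text
time_s: 30.35
position: [0.5359, -0.0693, -0.0065]
tool_rot: [[0.993, 0.091, 0.076], [0.091, -0.996, 0.004], [0.076, 0.003, -0.997]]
ft_force: [-0.0, 5.9, 15.7]
grip_width: 0.0228
gripper_force: 65.8
```

```bash
python3 -c "
from look import *
look(['scene','side'],['lift_point','jack','stand'],dict(lift_point=.11,jack=0,stand=0))"
```

```text
t 30.35 tcp [ 0.5359 -0.0693 -0.0065] w 0.0228 gf 65.82425951957703 ft [-0.0306  5.8884 15.7496]
[[ 0.993   0.0906  0.076 ]
 [ 0.0905 -0.9959  0.0042]
 [ 0.0761  0.0027 -0.9971]]
scene lift_point [(array([309.3, 224.2]), 0.98, array([ 0.6665, -0.0573,  0.11  ]))]
scene jack [(array([456.7, 226.3]), 0.87, array([0.8279, 0.3208, 0.    ])), (array([438.7, 178.8]), 0.63, array([0.6634, 0.4307, 0.    ]))]
scene stand [(array([245.8, 246.3]), 0.66, array([ 0.5484, -0.1822,  0.    ])), (array([309.7, 248.2]), 0.58, array([ 0.6533, -0.0494,  0.    ]))]
side lift_point []
side jack [(array([306.8, 187.9]), 0.93, array([ 0.6686, -0.052 ,  0.    ])), (array([197. , 269.1]), 0.66, array([0.8229, 0.3273, 0.    ]))]
side stand [(array([268.2, 309.8]), 0.69, array([0.6002, 0.3619, 0.    ])), (array([358.4, 170.6]), 0.42, array([ 0.5429, -0.1869,  0.    ]))]
```

move_arm:
  plan:
    - [0,0,0,0,0,0.15,-0.6]
    - [0,0,0,0,0,0.15,-0.6]
    - [0,0,0,0,0,0.15,-0.6]

```text
time_s: 31.05
position: [0.5357, -0.0693, -0.0071]
tool_rot: [[0.993, 0.092, 0.069], [0.092, -0.996, 0.004], [0.069, 0.002, -0.998]]
ft_force: [-8.4, 3.4, 33.5]
grip_width: 0.0227
gripper_force: 68.4
```

```bash
python3 -c "
from look import *
look(['scene','side'],['lift_point'],dict(lift_point=.11))
print(env.close_job())"
```

```text
t 31.05 tcp [ 0.5357 -0.0693 -0.0071] w 0.0227 gf 68.35752725601196 ft [-8.4298  3.3904 33.5026]
[[ 0.9933  0.0925  0.0693]
 [ 0.0924 -0.9957  0.0041]
 [ 0.0694  0.0024 -0.9976]]
scene lift_point [(array([306.2, 221.7]), 0.8, array([ 0.6554, -0.0586,  0.11  ]))]
side lift_point [(array([311.1, 159.4]), 0.65, array([ 0.6605, -0.0666,  0.11  ])), (array([391.1, 236.2]), 0.18, array([0.3724, 0.1202, 0.11  ]))]
the job is handed in; nothing more can be done
None
```

I handed the job in at about 31 s: the pad is on the saddle pin and measured within a few mm of centred under the lug, one full stroke was pumped, and the fingers hold the handle down on its stop so the jack alone keeps the power supply up about 20 mm.

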